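# Swing the bird camera onto the treat bowl with the lock-handle joystick

## Robot

A 6-joint arm with a two-finger parallel gripper is mounted at the origin on the work surface. World frame = base frame: x ahead of the robot, y to its left, z up, the work surface at z = 0. Lengths are in m, angles in degrees, forces in N, time in s.
With the tool pointing down it reaches from about 0.3 to 0.775 m from the base axis. Payload 14.6 kg.
Tool frame: the origin (TCP) lies at the very end of the fingers, on their centre line; the grasp point (between the pads) lies 19 mm behind it; z points along the fingers, y is the direction in which the jaws open and shut (so a half turn about z gives the same grasp; the last joint's range is limited). The gripper opens to 94 mm and grips with 3 to 60 N. Pads are 16 mm wide; open, the fingers measure 119 mm over their backs; the gripper's body (75 mm by 177 mm) begins 78 mm behind the grasp point.
Start: joints at [-80.535, 17.183, 87.147, -0, 75.671, -3.816], TCP at [0.126, -0.535, 0.205] pointing down, gripper open.
Joint ranges: [-173.82, 173.82], [-45.26, 126.66], [13.44, 144.39], [-59.66, 239.66], [0, 175.72], [-146.38, 146.38]. Speed limits (degrees/s): [127.2, 127.2, 147.25, 180, 180, 180].

## Interface

Orientations are given as a 3x3 rotation matrix whose columns are the frame's x, y, z axes.
In Python, from cell import robot gives the robot as it stands.
- The arm moves only by the tool step_arm, never from a script. Its argument "increments" is a list of rows, each a list of 7 numbers: the opening, from -1 (shut) to 1 (fully open), then the shift along the tool's x, y, z in mm, then the turn, a rotation vector about the tool's x, y, z in units of 10 degrees (1.0 is 10 degrees). A call has 1 to 12 rows; each row is the pose to reach, as a shift and turn from the pose measured when the call began, along the tool's axes at that moment; what a row does not reach only later rows make up. A row lasts 1/8 s, in which the tool goes at most 62.5 mm and 10.7 degrees, less where a joint would pass 70% of its speed; a pose out of reach is approached as far as the arm can. A call with a gripper value outside its range is refused whole. The fingers move at their own pace and stop on an object; the grip force is fixed at half the most. Time passes only in rows, so rows that repeat a pose let the fingers close. It gives the time, the measured TCP pose, the force and the opening at its end, in the units of the state.
- robot.sense(): the state, without advancing time (a new reading comes with each control period).
- robot.grab_frame(name): name is "scene" or "top"; returns (picture, depth): 420x560x3 uint8, red, green, blue; 420x560 float32, m along the optical axis (not along the pixel's ray), 0 where there is no reading.
- robot.camera_model(name): a dict with "K" (3x3 intrinsics, pixels), "R" (3x3) and "t" (3): a world point X has camera coordinates R X + t. Camera axes: x right, y down, z forward; pixel columns grow to the right and rows downward; lengths in m; the calibration is good to about 2 mm. A picture is of the moment at which its call begins. camera_model takes no time and is no camera call.
- robot.close_job(): hands the job in, once; it reports no verdict.
The state is a dict: "clock": time; "joint_pos": joint angles; "joint_vel": joint speeds; "joint_efforts": joint torques, N m; "position": TCP position; "ee_rot": TCP orientation; "ft_force": force on the tool from outside, world axes, zero at the start; "wrist_torque": the same for the moment, N m; "opening": opening from 0.0 (shut) to 1.0 (fully open).
Only numpy, scipy, OpenCV 4.12 (cv2) and the standard library are available. Lean on these libraries where they do the work, as an engineer would, in place of code of your own. Each camera call takes 0.05 s, during which the arm holds its last target. There are 200 camera calls.

## Task

Use the joystick console to swing the bird camera round until it looks straight at the white ceramic treat bowl: pull the joystick handle up out of its lock, lean the stick to the side the camera has to turn and hold it over while the camera pans, then bring it back upright when the bowl is centred in front of the lens. Let the handle drop fully home into its lock and let go of it, with the camera standing still. Work only through the joystick: do not touch the camera, and leave the bowl and everything else on the table where it stands.

Things in the scene. Friction and masses are not known exactly. Their poses are not given: they have to be found in the camera images.
- console: dark grey wedge-shaped wireless desk controller, screwed to the table, 190 mm deep (x), 220 wide (y), 46 high in front, 123 at the back. Origin: centre of underside; x to its high back, y to its left. Its panel slopes up to the back at 0.384 rad (22 deg). The stick's pivot lies in the panel 84 mm straight above the origin; the stick stands square to the panel, leaning to the user
- handle_grip (a point): grip point on the joystick handle's axis, moving with it: 62 mm from the pivot along the stick with the handle home, 80 mm pulled up. z along the stick away from the panel, x up the slope, y to the console's left. From the pivot, handle home: steel lock sleeve 43 mm in diameter at 12 to 30 mm, black ribbed grip 28 mm in diameter at 30 to 86, yellow mushroom head 42 mm in diameter at 86 to 110
- handle_lift (a joint): how far the handle is pulled up along the stick, 0 (home) to 0.018 m (solid stop, felt as a sharp rise in the pull). A spring (3 N at home, 6 N at the stop) pulls it home. Home, a lock blocks the stick upright with under 0.1 rad of play; from about 0.015 m it is free to lean. With the stick upright it drops home and locks again
- stick_lr (a joint): sideways lean of the stick, rad, positive to the console's right (-y), stops +-0.36, spring-centred, 1.5 N m/rad (the handle itself leans a tenth more), rests within 0.05 of 0. Drives the camera: nothing below 0.08, then faster with more lean, 0.2 rad/s at 0.18, 0.4 at 0.3; stops within 0.1 s of centring. To the right turns it clockwise seen from above, to the left anticlockwise
- camera: base of the white camera, fixed to the table, 136 mm in diameter and 40 mm high; the whole camera is 166 mm high. Origin at the centre of its underside, on the vertical pan axis. At pan 0 it looks along the base's -x
- cam_pan (a joint): pan angle of the camera, rad, positive anticlockwise seen from above, -2.6 to 2.6; it stays where the joystick leaves it
- lens (a point): front of the camera's black lens, 49 mm ahead of the pan axis and 116 mm above the table; its x axis is the line of sight, fixed 0.18 rad below level, y to the camera's left, z up
- treat_bowl_rim (a point): centre of the mouth of the treat bowl, 45 mm above the table
- treat_bowl: white ceramic bowl, 120 mm in diameter, 45 mm high, origin at the centre of its underside. It stands in one of four places, two on each side of the camera, whose other three hold the night light, the canister and the perch bracket
- night_light: white plastic night light, 90 mm in diameter, 115 mm high, with a toggle switch; bystander, origin at the centre of its underside
- canister: closed clear plastic canister with a green twist cap, 84 mm in diameter, 125 mm high; bystander, origin at the centre of its underside
- perch_bracket: steel perch bracket, foot 60 by 110 mm, 94 mm high; bystander, origin at the centre of its underside
Mind the look-alikes: they are no part of the job. Leave any purple look-alike of the camera alone.

How it is judged:
By the outcome, as a careful person would: the job done as asked, in the order asked, and still so for the second after the job is handed in, with the robot touching nothing.
It also fails if it takes over 48 s, if anything falls off the work surface, if the arm or the gripper's body presses on something with over 40 N, if the wrist force passes 120 N, or if a joint passes its speed limit or range.

## Working session

There is one attempt and no reset: what is moved stays moved. The work goes in short steps, Python scripts to look and compute and a tool call to move; the robot and the scene stay as the last step left them, time stands still between calls to the robot, and variables do not carry over. Pictures are saved under pics/ and viewed, on a budget of 10 in all, crops included, one or two more only if the job needs it, and the job is handed in when it is done.

Besides the shell and the picture viewer there is one more tool, called after "Emit:" by a JSON object that holds its "fn" and its "kwargs". step_arm: Moves the arm, as the interface text tells. Its arguments: {"type":"object","properties":{"increments":{"type":"array","items":{"type":"array","items":{"type":"number"}}}},"required":["increments"]}

```bash
mkdir -p pics; ls; python3 - <<'E'
from cell import robot
import cv2,numpy as np
for n in("scene","top"):
    p,d=robot.grab_frame(n); cv2.imwrite(f"pics/{n}0.png",p[:,:,::-1]); np.savez(f"{n}0.npz",p=p,d=d)
    m=robot.camera_model(n); print(n,m["K"],m["R"],m["t"])
print(robot.sense())
E
```

```text
pics
scene [[431.13159082   0.         276.26633214]
 [  0.         431.13159082 215.25633295]
 [  0.           0.           1.        ]] [[-0.87098177 -0.49121817 -0.00977036]
 [-0.32432936  0.58978043 -0.73957387]
 [ 0.36905449 -0.64098655 -0.67300448]] [0.53905876 0.27982613 1.20666617]
top [[546.18597229   0.         272.29837261]
 [  0.         546.18597229 212.87372012]
 [  0.           0.           1.        ]] [[ 0.0212734  -0.99966232  0.014923  ]
 [-0.98317972 -0.02362621 -0.18110618]
 [ 0.1813976  -0.01081925 -0.98335032]] [-0.02953693  0.65206845  1.74803349]
{'clock': 0.1, 'joint_pos': array([-8.05345679e+01,  1.72132523e+01,  8.71780979e+01, -1.08202940e-03,
        7.56702580e+01, -3.81735526e+00]), 'joint_vel': array([-0.00829552, -0.08838013, -0.09820989,  0.0061324 ,  0.06922145,
        0.01382129]), 'joint_efforts': array([ 1.05426116e-03, -5.32645476e+01, -3.53281689e+01,  7.09385052e-02,
        2.35204009e-02, -5.62017726e-05]), 'position': array([ 0.12630467, -0.53504796,  0.20492534]), 'ee_rot': array([[ 9.73246869e-01,  2.29761822e-01, -1.94878170e-04],
       [ 2.29761898e-01, -9.73246295e-01,  1.05761518e-03],
       [ 5.33351331e-05, -1.07409624e-03, -9.99999422e-01]]), 'ft_force': array([ 0.56338567, -0.31072749, -0.16530811]), 'wrist_torque': array([-0.00444578,  0.02760631,  0.05356867]), 'opening': 1.0043192238910317}
```

View pics/scene0.png

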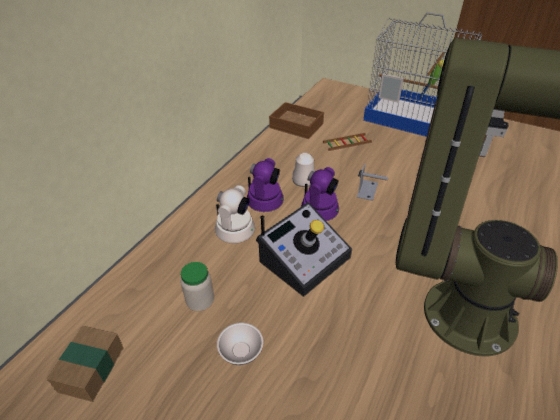

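View pics/top0.png

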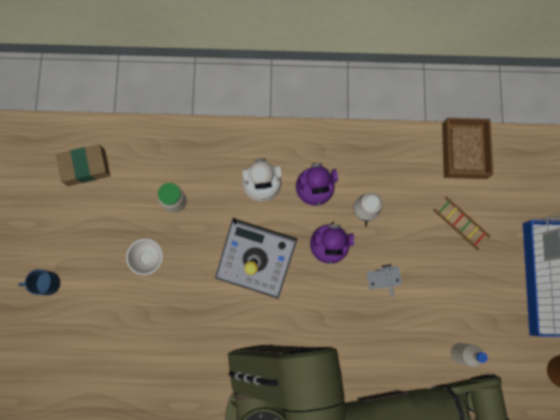

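The bowl is at scene (240,345) and top (145,257). The white camera is at top (262,180), the console at top (257,258) with its yellow head at (251,268), and two purple look-alikes are at top (316,184) and (330,243). The only other white item, at top (368,207), is tall and domed, so it is the night light. I'll confirm this in an enlarged crop and measure.

```bash
cat > h.py <<'E'
import numpy as np,cv2
from cell import robot
def ray(n,u,v):
    m=robot.camera_model(n);K,R,t=[np.array(m[k]) for k in"KRt"]
    return -R.T@t, R.T@np.linalg.solve(K,[u,v,1.])
def onz(n,u,v,z):
    o,d=ray(n,u,v); return o+d*(z-o[2])/d[2]
def cloud(n,d):
    m=robot.camera_model(n);K,R,t=[np.array(m[k]) for k in"KRt"]
    v,u=np.indices(d.shape); c=np.stack([(u-K[0,2])/K[0,0]*d,(v-K[1,2])/K[1,1]*d,d],-1)
    return (c-t)@R
def proj(n,X):
    m=robot.camera_model(n);K,R,t=[np.array(m[k]) for k in"KRt"]
    c=K@(R@np.array(X)+t); return c[:2]/c[2]
E
python3 - <<'E'
from h import *
S={n:np.load(n+"0.npz") for n in("scene","top")}
C={n:cloud(n,S[n]["d"]) for n in S}
for n in S:
    p=S[n]["p"].astype(int);X=C[n]
    hsv=cv2.cvtColor(S[n]["p"],cv2.COLOR_RGB2HSV)
    yel=(hsv[...,0]>20)&(hsv[...,0]<35)&(hsv[...,1]>180)&(hsv[...,2]>120)&(abs(X[...,1]-0.0)<.5)
    k,l,st,ce=cv2.connectedComponentsWithStats(yel.astype(np.uint8))
    for i in range(1,k):
        if st[i,4]>40: print(n,"yel",ce[i],st[i],X[l==i].mean(0),X[l==i].max(0))
    # bowl
    white=(hsv[...,1]<60)&(hsv[...,2]>110)&(X[...,2]>.004)&(X[...,2]<.25)
    k,l,st,ce=cv2.connectedComponentsWithStats(white.astype(np.uint8))
    for i in range(1,k):
        if st[i,4]>150:
            q=X[l==i]; print(n,"wh",ce[i].round(),st[i],np.median(q,0).round(3),q.max(0).round(3),q.min(0).round(3))
            c=max(cv2.findContours((l==i).astype(np.uint8),0,1)[0],key=len)
            e=cv2.fitEllipse(cv2.convexHull(c)); print("   ell",e, onz(n,*e[0],.045))
print(proj("top",[.35,0,0]))
a=cv2.resize(S["top"]["p"][140:310,110:390],None,fx=2.4,fy=2.4,interpolation=2)[:,:,::-1]
b=cv2.resize(S["scene"]["p"][150:300,180:400],None,fx=3.05,fy=3.05,interpolation=2)[:,:,::-1]
cv2.imwrite("pics/c1.png",b);cv2.imwrite("pics/c2.png",a)
E
```

```text
scene wh [170.  79.] [    0     0   464   203 19178] [ 1.601 -0.516  0.12 ] [1.621 0.328 0.25 ] [ 0.514 -2.159  0.004]
   ell ((220.8247528076172, 88.701416015625), (141.7334747314453, 535.6141357421875), 68.50466918945312) [ 1.35619683 -0.74429669  0.045     ]
scene wh [434.  24.] [421  14  26  22 303] [ 0.654 -2.124  0.062] [ 0.736 -2.1    0.115] [ 0.567 -2.153  0.004]
   ell ((434.5849914550781, 24.991989135742188), (20.665254592895508, 27.585613250732422), 112.5448226928711) [ 0.65281241 -2.15146985  0.045     ]
scene wh [398.  99.] [ 369   67   65   56 1473] [ 0.533 -0.974  0.066] [ 0.644 -0.856  0.248] [ 0.365 -1.132  0.004]
   ell ((397.9930114746094, 97.39584350585938), (43.28142166137695, 79.46369934082031), 125.0888442993164) [ 0.55292345 -1.07246998  0.045     ]
scene wh [303. 169.] [294 153  21  33 492] [ 0.676 -0.307  0.074] [ 0.715 -0.191  0.151] [ 0.596 -0.358  0.005]
   ell ((303.74456787109375, 169.4384002685547), (21.20545196533203, 34.52488327026367), 4.778239727020264) [ 0.68770151 -0.33641426  0.045     ]
scene wh [233. 217.] [ 215  186   40   57 1500] [0.748 0.0
[... 2054 characters left out ...]
[0.442 0.342 0.004]
   ell ((143.96107482910156, 256.3642272949219), (36.275146484375, 37.93363571166992), 62.94941711425781) [0.50027845 0.40255093 0.045     ]
top wh [385. 279.] [366 266  36  32 402] [ 0.446 -0.394  0.009] [ 0.488 -0.334  0.1  ] [ 0.387 -0.451  0.004]
   ell ((384.3341064453125, 279.5438232421875), (34.79594421386719, 36.74141311645508), 147.14535522460938) [ 0.44221183 -0.38638663  0.045     ]
top wh [467. 358.] [451 348  31  19 272] [ 0.2   -0.621  0.126] [ 0.234 -0.606  0.157] [ 0.171 -0.689  0.005]
   ell ((466.0756530761719, 356.6168518066406), (17.14072036743164, 32.96608352661133), 106.89456939697266) [ 0.20265511 -0.64476155  0.045     ]
[265.63771888 305.72433874]
```

View pics/c1.png

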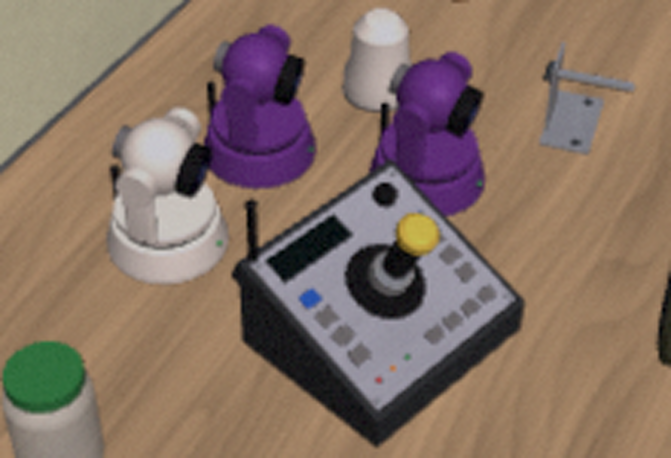

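View pics/c2.png

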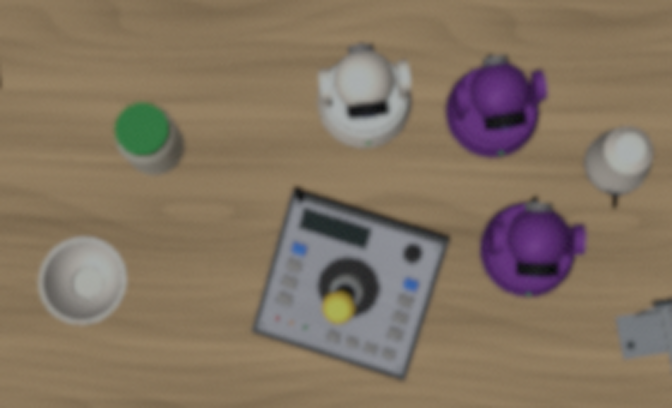

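The crops confirm it: the white camera (c1 (165,190)), its purple look-alikes, the open white bowl (c2 (83,280)), and the handle with its yellow head (c2 (338,307)). The bowl lies to the camera's right, seen from behind the lens, so the pan is clockwise and the stick leans right. Next I'll measure the console, camera axis and lens.

```bash
cat > meas.py <<'E'
from h import *
from scipy.optimize import least_squares
def lens_az(n,p,d,axis,show=False):
    X=cloud(n,d); g=p.max(-1)
    m=(g<45)&(X[...,2]>.075)&(X[...,2]<.15)&(np.hypot(X[...,0]-axis[0],X[...,1]-axis[1])<.075)
    k,l,st,ce=cv2.connectedComponentsWithStats(m.astype(np.uint8))
    i=1+st[1:,4].argmax(); q=np.median(X[l==i],0); o=onz(n,*ce[i],.116)
    return np.degrees(np.arctan2(q[1]-axis[1],q[0]-axis[0])),np.degrees(np.arctan2(o[1]-axis[1],o[0]-axis[0])),st[i,4],ce[i],q
E
python3 - <<'E'
from meas import *
S={n:np.load(n+"0.npz") for n in("scene","top")}
ctr=[]
for n in S:
    p=S[n]["p"];X=cloud(n,S[n]["d"]);hsv=cv2.cvtColor(p,cv2.COLOR_RGB2HSV).astype(int)
    near=np.hypot(X[...,0]-.49,X[...,1]-.03)<.14
    y=(hsv[...,0]>18)&(hsv[...,0]<38)&(hsv[...,1]>150)&near&(X[...,2]>.12)
    l=y.astype(np.uint8);M=cv2.moments(l,True);c=(M["m10"]/M["m00"],M["m01"]/M["m00"])
    print(n,"head",c,M["m00"],X[y].mean(0)); ctr.append(ray(n,*c))
    q=X[near&(X[...,2]>.05)&(X[...,2]<.125)&(hsv[...,1]<60)&(hsv[...,2]>90)]
    for _ in range(4):
        A=np.c_[q[:,:2],np.ones(len(q))];co=np.linalg.lstsq(A,q[:,2],rcond=None)[0]
        r=abs(q[:,2]-A@co);q=q[r<max(2.5*np.median(r),.003)]
    print(" plane",co,"slope deg",np.degrees(np.arctan(np.hypot(*co[:2]))),"yaw",np.degrees(np.arctan2(co[1],co[0])),len(q))
    hull=cv2.minAreaRect(q[:,:2].astype(np.float32));print(" rect",hull)
    # camera base rim
    w=X[(hsv[...,1]<60)&(hsv[...,2]>110)&(np.hypot(X[...,0]-.765,X[...,1]-.022)<.11)&(X[...,2]>.005)&(X[...,2]<.036)]
    f=least_squares(lambda a:np.hypot(w[:,0]-a[0],w[:,1]-a[1])-.068,[.765,.022],loss="soft_l1",f_scale=.003)
    print(" axis",f.x,len(w),abs(f.fun).mean())
    b=X[(hsv[...,1]<60)&(hsv[...,2]>110)&(np.hypot(X[...,0]-.5,X[...,1]-.404)<.09)&(X[...,2]>.036)&(X[...,2]<.06)]
    f2=least_squares(lambda a:np.hypot(b[:,0]-a[0],b[:,1]-a[1])-a[2],[.5,.404,.058],loss="soft_l1",f_scale=.003);print(" bowl",f2.x,len(b))
    print(" lens",lens_az(n,p,S[n]["d"],f.x))
(o1,d1),(o2,d2)=ctr
s=np.linalg.lstsq(np.c_[d1,-d2],o2-o1,rcond=None)[0];print("head tri",o1+d1*s[0],o2+d2*s[1])
E
```

```text
scene head (316.07142857142856, 226.50714285714287) 140.0 [0.45546207 0.05776302 0.18182932]
 plane [ 0.38136757 -0.11051245 -0.09791801] slope deg 21.655896325660272 yaw -16.16049733560201 2060
 rect ((0.492939293384552, 0.03892377018928528), (0.2084260880947113, 0.1785706728696823), 73.89981079101562)
 axis [0.76981573 0.02173281] 353 0.0028950662657928027
 bowl [0.49641408 0.40567998 0.05514234] 422
 lens (np.float64(165.0059895976505), np.float64(-173.86499675252713), np.int32(110), array([242.80909091, 205.07272727]), array([0.71967378, 0.03516268, 0.13335694]))
top head (252.54285714285714, 263.9714285714286) 35.0 [0.47077327 0.04291073 0.18776444]
 plane [ 0.38043091 -0.11378032 -0.09710846] slope deg 21.657106592194307 yaw -16.6510167283648 2367
 rect ((0.49399590492248535, 0.03913396596908569), (0.219182550907135, 0.18348541855812073), 73.43636322021484)
 axis [0.77639398 0.02277021] 185 0.0031779261833327125
 bowl [0.50102792 0.40146566 0.05464648] 270
 lens (np.float64(-174.09456938286132), np.float64(-173.8097530820603), np.int32(40), array([262.95, 185.15]), array([0.72687542, 0.01764822, 0.14098054]))
head tri [0.46277111 0.04025199 0.1637135 ] [0.47280565 0.04344765 0.16467615]
```

```bash
cat > geo.py <<'E'
from h import *
from scipy.spatial.transform import Rotation as Ro
yaw=np.radians(-16.4);a=np.radians(22)
P=np.array([.4935,.039,.084])
cx=np.array([np.cos(yaw),np.sin(yaw),0]);cy=np.array([-np.sin(yaw),np.cos(yaw),0])
n=-np.sin(a)*cx+np.cos(a)*np.array([0,0,1])
Rt=np.c_[np.cross(-cy,-n),-cy,-n]
def inc(tgt,R=Rt):
    s=robot.sense();E=np.array(s["ee_rot"])
    return (1000*E.T@(tgt-s["position"])).round(1),(np.degrees(Ro.from_matrix(E.T@R).as_rotvec())/10).round(3)
E
python3 - <<'E'
from geo import *
S={n_:np.load(n_+"0.npz") for n_ in("scene","top")}
for k in S:
    p=S[k]["p"].astype(int); c=proj(k,P+.1*n)
    m=(p[...,0]-p[...,2]>70)&(p[...,1]-p[...,2]>50)&(p[...,0]>110)
    yy,xx=np.indices(m.shape);m&=np.hypot(xx-c[0],yy-c[1])<25
    print(k,"pred",c,"obs",xx[m].mean(),yy[m].mean(),m.sum(), "pivot",proj(k,P))
print(inc(P+.15*n)); print(P+.15*n,Rt)
E
```

```text
scene pred [316.55211294 225.80490527] obs 316.4895104895105 226.13986013986013 143 pivot [305.70105265 241.85340948]
top pred [250.30030093 268.5977405 ] obs 250.48305084745763 267.50847457627117 118 pivot [254.62528293 259.79757094]
(array([ 440.4, -502.2,  -17.6]), array([-0.576,  2.152,  2.93 ]))
[0.4395952  0.05486505 0.22307758] [[ 0.88946043 -0.28234146  0.35936534]
 [-0.26178244 -0.95931397 -0.10576697]
 [ 0.37460659 -0.         -0.92718385]]
```

Emit:
{"fn": "step_arm", "kwargs": {"increments": [[1, 60, -70, -30, 0, 0, 0.3], [1, 440, -502, -18, -0.576, 2.152, 2.93], [1, 440, -502, -18, -0.576, 2.152, 2.93], [1, 440, -502, -18, -0.576, 2.152, 2.93], [1, 440, -502, -18, -0.576, 2.152, 2.93], [1, 440, -502, -18, -0.576, 2.152, 2.93], [1, 440, -502, -18, -0.576, 2.152, 2.93], [1, 440, -502, -18, -0.576, 2.152, 2.93], [1, 440, -502, -18, -0.576, 2.152, 2.93], [1, 440, -502, -18, -0.576, 2.152, 2.93], [1, 440, -502, -18, -0.576, 2.152, 2.93], [1, 440, -502, -18, -0.576, 2.152, 2.93]]}}

```text
clock: 1.6
position: [0.4397, 0.0578, 0.223]
ee_rot: [[0.891, -0.278, 0.359], [-0.258, -0.96, -0.104], [0.374, 0.0, -0.927]]
ft_force: [-0.3, 0.2, -0.4]
opening: 1.003
```

```bash
python3 - <<'E'
from geo import *
s=robot.sense();print(s["clock"],s["position"],s["ft_force"],s["joint_pos"]);print(inc(P+.15*n));print(inc(P+.043*n))
p,d=robot.grab_frame("scene");cv2.imwrite("pics/s1.png",cv2.resize(p[130:300,190:410],None,fx=3,fy=3)[:,:,::-1])
E
```

```text
1.6 [0.4397455  0.05775442 0.22304143] [-0.26434581  0.15061096 -0.37501316] [  8.14573813  -8.98486881 115.46448302 -11.0099455   53.85289292
 119.26744595]
(array([0.6, 2.8, 0.2]), array([-0.007,  0.003,  0.023]))
(array([  0.7,   3. , 107.2]), array([-0.007,  0.003,  0.023]))
```

View pics/s1.png

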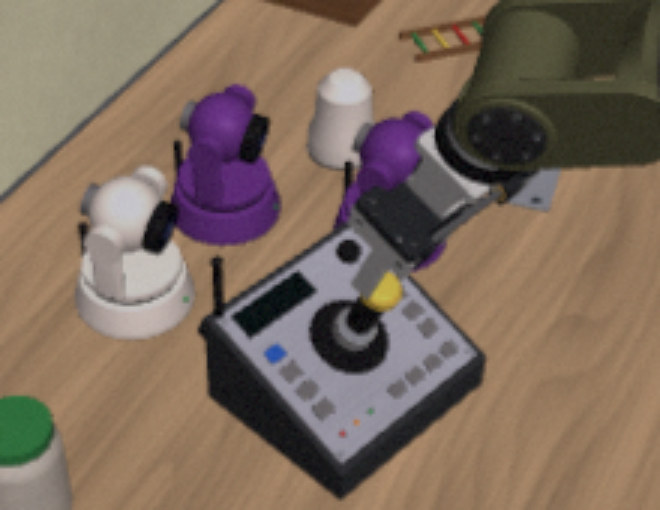

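The picture shows the open fingers lined up over the yellow head (crop (383,290)), clear of everything else. I'll descend along the stick and close.

Emit:
{"fn": "step_arm", "kwargs": {"increments": [[1, 1, 3, 25, 0, 0, 0], [1, 1, 3, 55, 0, 0, 0], [1, 1, 3, 80, 0, 0, 0], [1, 1, 3, 100, 0, 0, 0], [1, 1, 3, 107, 0, 0, 0], [1, 1, 3, 107, 0, 0, 0]]}}

```text
clock: 2.4
position: [0.4784, 0.0431, 0.1242]
ee_rot: [[0.891, -0.28, 0.358], [-0.259, -0.96, -0.105], [0.373, 0.0, -0.928]]
ft_force: [-0.8, -1.3, 1.3]
opening: 0.998
```

Emit:
{"fn": "step_arm", "kwargs": {"increments": [[-0.3, 0, 0, 0, 0, 0, 0], [-0.6, 0, 0, 0, 0, 0, 0], [-0.6, 0, 0, 0, 0, 0, 0], [-0.6, 0, 0, 0, 0, 0, 0], [-0.6, 0, 0, 0, 0, 0, 0], [-0.6, 0, 0, 0, 0, 0, 0]]}}

```text
clock: 3.15
position: [0.4784, 0.0432, 0.1242]
ee_rot: [[0.891, -0.28, 0.359], [-0.259, -0.96, -0.105], [0.374, 0.0, -0.928]]
ft_force: [0.2, 1.2, 1.0]
opening: 0.432
```

Emit:
{"fn": "step_arm", "kwargs": {"increments": [[-1, 0, 0, 0, 0, 0, 0], [-1, 0, 0, 0, 0, 0, 0], [-1, 0, 0, 0, 0, 0, 0], [-1, 0, 0, 0, 0, 0, 0]]}}

```text
clock: 3.65
position: [0.4784, 0.0432, 0.1242]
ee_rot: [[0.891, -0.28, 0.359], [-0.259, -0.96, -0.105], [0.374, 0.0, -0.928]]
ft_force: [0.1, 0.8, 0.9]
opening: 0.43
```

```bash
python3 - <<'E'
from geo import *
s=robot.sense();print(s["wrist_torque"],s["opening"],inc(P+.043*n), n@(s["position"]-P))
p,d=robot.grab_frame("scene");cv2.imwrite("pics/s2.png",cv2.resize(p[180:280,250:370],None,fx=6,fy=6,interpolation=2)[:,:,::-1])
E
```

```text
[0.17934353 0.11412094 0.07249591] 0.4304682656900125 (array([-0.5, -0.3,  0.1]), array([-0.005,  0.007,  0.016])) 0.043127969013535584
```

View pics/s2.png

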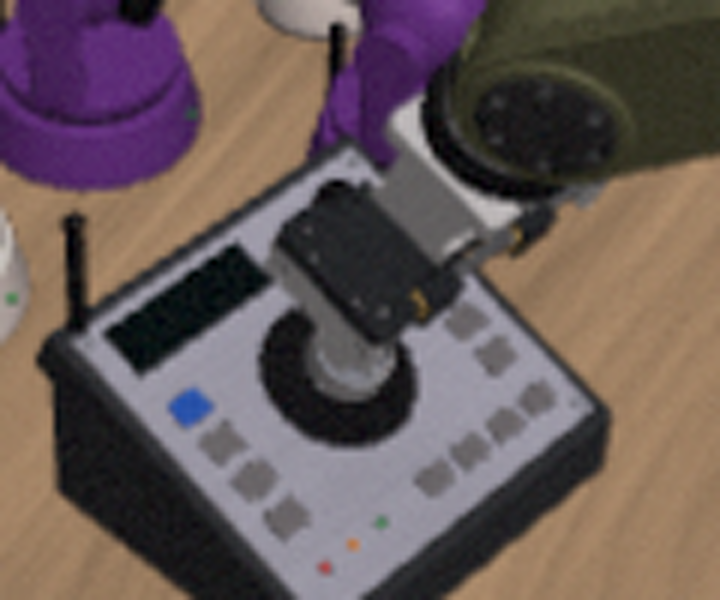

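The picture shows the fingers round the handle, but they stopped at 40 mm, not 28, so they may be on the head's edge. I'll reopen a little, go 7 mm deeper and close again.

Emit:
{"fn": "step_arm", "kwargs": {"increments": [[0.2, 0, 0, 0, 0, 0, 0], [0.2, 0, 0, 0, 0, 0, 0], [0.2, -0.5, 0, 7, 0, 0, 0], [0.2, -0.5, 0, 7, 0, 0, 0], [-1, -0.5, 0, 7, 0, 0, 0], [-1, -0.5, 0, 7, 0, 0, 0], [-1, -0.5, 0, 7, 0, 0, 0], [-1, -0.5, 0, 7, 0, 0, 0], [-1, -0.5, 0, 7, 0, 0, 0]]}}

```text
clock: 4.82
position: [0.4805, 0.0426, 0.1176]
ee_rot: [[0.891, -0.28, 0.359], [-0.259, -0.96, -0.105], [0.374, 0.0, -0.928]]
ft_force: [0.1, -0.3, -0.4]
opening: 0.431
```

Emit:
{"fn": "step_arm", "kwargs": {"increments": [[-1, 0, 0, -4, 0, 0, 0], [-1, 0, 0, -8, 0, 0, 0], [-1, 0, 0, -12, 0, 0, 0], [-1, 0, 0, -15, 0, 0, 0], [-1, 0, 0, -15, 0, 0, 0]]}}

```text
clock: 5.45
position: [0.475, 0.0441, 0.1316]
ee_rot: [[0.891, -0.28, 0.359], [-0.259, -0.96, -0.105], [0.374, 0.0, -0.928]]
ft_force: [1.6, -0.8, -4.4]
opening: 0.434
```

```bash
python3 - <<'E'
from geo import *
s=robot.sense();print(s["ft_force"]@n,s["ft_force"],s["wrist_torque"],s["opening"], n@(s["position"]-P))
p,d=robot.grab_frame("scene");cv2.imwrite("pics/s3.png",cv2.resize(p[180:280,250:370],None,fx=6,fy=6,interpolation=2)[:,:,::-1])
E
```

```text
-4.757038420677307 [ 1.56097504 -0.77465958 -4.43724799] [0.1062358  0.13820407 0.01912641] 0.4336196390289581 0.051338727384154216
```

View pics/s3.png

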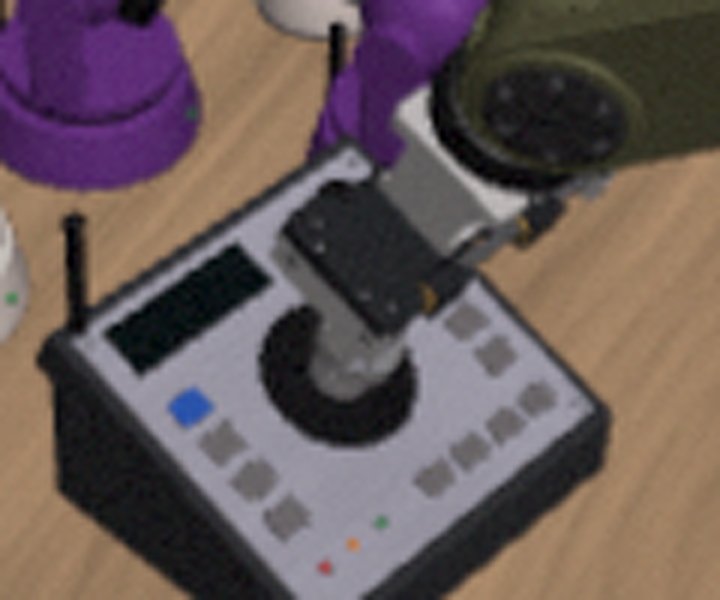

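The grip holds: the pull is about 4.8 N and the handle follows. I'll go on towards the stop in small steps.

Emit:
{"fn": "step_arm", "kwargs": {"increments": [[-1, 0, 0, -1.5, 0, 0, 0], [-1, 0, 0, -2.5, 0, 0, 0], [-1, 0, 0, -2.5, 0, 0, 0]]}}

```text
clock: 5.88
position: [0.4741, 0.0444, 0.1338]
ee_rot: [[0.891, -0.279, 0.359], [-0.259, -0.96, -0.105], [0.374, 0.0, -0.928]]
ft_force: [1.6, -1.1, -5.6]
opening: 0.433
```

The pull is about 5.9 N and the lift about 17.6 mm, so the stick is free to lean. I'll lean it right (+tool x turn about the pivot).

Emit:
{"fn": "step_arm", "kwargs": {"increments": [[-1, 0, 4.7, 0.2, 0.5, 0, 0], [-1, 0, 9.4, 0.8, 1.0, 0, 0], [-1, 0, 14, 1.9, 1.5, 0, 0], [-1, 0, 14, 1.9, 1.5, 0, 0], [-1, 0, 14, 1.9, 1.5, 0, 0], [-1, 0, 14, 1.9, 1.5, 0, 0], [-1, 0, 14, 1.9, 1.5, 0, 0]]}}

```text
clock: 6.75
position: [0.4709, 0.0311, 0.1321]
ee_rot: [[0.891, -0.178, 0.418], [-0.259, -0.955, 0.146], [0.373, -0.238, -0.897]]
ft_force: [2.5, 4.6, -4.2]
opening: 0.431
```

```bash
cat > pan.py <<'E'
from geo import *
from meas import lens_az
import sys
k=sys.argv[1]
s=robot.sense();print(s["clock"],"f",s["ft_force"]@n,s["opening"])
R=np.array(s["ee_rot"]);zt=-R[:,2];print("lean",np.degrees(np.arctan2(zt@-cy,zt@n)),"TCP radial",np.linalg.norm(s["position"]-P))
for c in("scene","top"):
    p,d=robot.grab_frame(c);np.savez(f"{c}{k}.npz",p=p,d=d)
    print(c,lens_az(c,p,d,np.array([.773,.022])))
E
python3 pan.py 1
```

```text
6.75 f -4.289279526753872 0.43060327775204776
lean 14.941598054754065 TCP radial 0.05373566743235343
scene (np.float64(160.05467173252703), np.float64(176.84031102557913), np.int32(131), array([241.53435115, 206.21374046]), array([0.7202581 , 0.04113951, 0.13276231]))
top (np.float64(-178.63186395672193), np.float64(176.3034868181493), np.int32(38), array([260.89473684, 185.31578947]), array([0.72535532, 0.0208621 , 0.14327712]))
```

It is turning clockwise, about 10° so far. I'll hold the lean.

Emit:
{"fn": "step_arm", "kwargs": {"increments": [[-1, 0, 0, 0, 0, 0, 0], [-1, 0, 0, 0, 0, 0, 0], [-1, 0, 0, 0, 0, 0, 0], [-1, 0, 0, 0, 0, 0, 0], [-1, 0, 0, 0, 0, 0, 0], [-1, 0, 0, 0, 0, 0, 0], [-1, 0, 0, 0, 0, 0, 0], [-1, 0, 0, 0, 0, 0, 0], [-1, 0, 0, 0, 0, 0, 0], [-1, 0, 0, 0, 0, 0, 0], [-1, 0, 0, 0, 0, 0, 0], [-1, 0, 0, 0, 0, 0, 0]]}}

```text
clock: 8.35
position: [0.4709, 0.031, 0.1322]
ee_rot: [[0.891, -0.178, 0.418], [-0.26, -0.955, 0.146], [0.373, -0.238, -0.897]]
ft_force: [3.6, 3.6, -4.8]
opening: 0.432
```

```bash
python3 pan.py 2
```

```text
8.35 f -5.3123682779069705 0.43155949487289375
lean 14.936250372948006 TCP radial 0.053767598478170905
scene (np.float64(144.06388784574125), np.float64(151.8355397668647), np.int32(164), array([237.25609756, 208.75      ]), array([0.72855539, 0.05421524, 0.13127675]))
top (np.float64(153.6451552057179), np.float64(148.1270035383483), np.int32(33), array([254.87878788, 183.57575758]), array([0.73021221, 0.04319803, 0.14218447]))
```

Emit:
{"fn": "step_arm", "kwargs": {"increments": [[-1, 0, 0, 0, 0, 0, 0], [-1, 0, 0, 0, 0, 0, 0], [-1, 0, 0, 0, 0, 0, 0], [-1, 0, 0, 0, 0, 0, 0], [-1, 0, 0, 0, 0, 0, 0], [-1, 0, -3, 0.1, -0.32, 0, 0], [-1, 0, -6.1, 0.35, -0.65, 0, 0]]}}

```text
clock: 9.32
position: [0.4723, 0.0367, 0.1334]
ee_rot: [[0.89, -0.226, 0.395], [-0.26, -0.965, 0.034], [0.374, -0.134, -0.918]]
ft_force: [2.7, 1.9, -4.6]
opening: 0.431
```

```bash
python3 pan.py 3; python3 - <<'E'
from h import *
a=[]
for k in(3,):
    p=np.load(f"scene{k}.npz")["p"][170:260,190:290]; q=np.load(f"top{k}.npz")["p"][150:213,225:300]
    a=[cv2.resize(p,(620,558),interpolation=2)]
cv2.imwrite("pics/l3.png",a[0][:,:,::-1])
E
```

```text
9.325 f -5.037258808220983 0.4306087373217179
lean 8.320358987907088 TCP radial 0.05381177520489295
scene (np.float64(133.35541642048037), np.float64(135.89722671186027), np.int32(170), array([233.97647059, 209.88235294]), array([0.73540007, 0.06182284, 0.13069703]))
top (np.float64(146.83139942279487), np.float64(139.5217173420936), np.int32(27), array([252.96296296, 182.81481481]), array([0.73093036, 0.04949668, 0.1423729 ]))
```

View pics/l3.png

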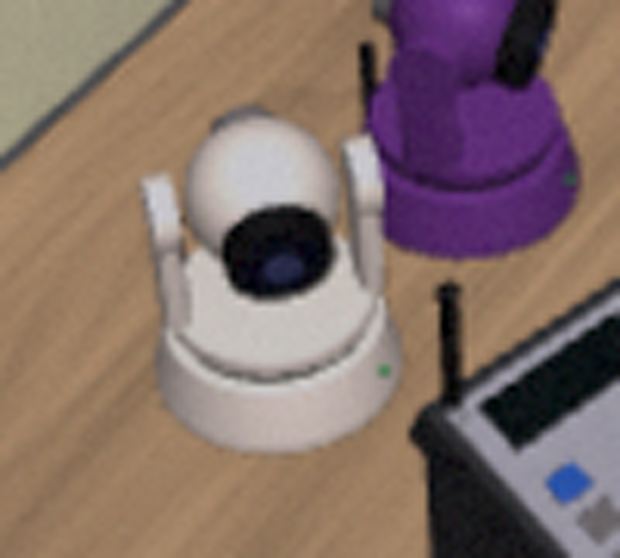

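The lens now faces nearly at the scene camera (crop (275,255)), about 10° short. The scene camera's own bearing from the pan axis (127.7°) is close to the target bearing, 125.7°, so its reading has little bias there. I'll carry on slowly.

Emit:
{"fn": "step_arm", "kwargs": {"increments": [[-1, 0, 0, 0, 0, 0, 0], [-1, 0, 0, 0, 0, 0, 0], [-1, 0, 0, 0, 0, 0, 0], [-1, 0, 0, 0, 0, 0, 0], [-1, 0, 0, 0, 0, 0, 0]]}}

```text
clock: 10.05
position: [0.4723, 0.0373, 0.1334]
ee_rot: [[0.891, -0.224, 0.395], [-0.259, -0.965, 0.035], [0.373, -0.134, -0.918]]
ft_force: [1.9, 1.0, -6.2]
opening: 0.432
```

```bash
python3 pan.py 4; python3 - <<'E'
from h import *
for az in(120,125.7,130,136):
    for r,z in((.049,.116),(.04,.118)):
        print(az,r,[proj(k,[.773+r*np.cos(np.radians(az)),.022+r*np.sin(np.radians(az)),z]).round(2) for k in("scene","top")])
E
```

```text
10.05 f -6.2741162672326904 0.43221039312406945
lean 8.361813071852186 TCP radial 0.05377074117787022
scene (np.float64(130.93495458370603), np.float64(132.9185270659828), np.int32(168), array([233.26785714, 209.83333333]), array([0.73728126, 0.06318405, 0.13164982]))
top (np.float64(140.08341888737985), np.float64(131.40480690342292), np.int32(30), array([251.8       , 181.33333333]), array([0.73599697, 0.05295753, 0.14125081]))
120 0.049 [array([230.21, 211.87]), array([248.74, 180.03])]
120 0.04 [array([230.36, 209.51]), array([251.17, 178.59])]
125.7 0.049 [array([231.76, 211.79]), array([249.52, 181.28])]
125.7 0.04 [array([231.61, 209.45]), array([251.81, 179.61])]
130 0.049 [array([232.92, 211.67]), array([250.19, 182.17])]
130 0.04 [array([232.56, 209.35]), array([252.36, 180.34])]
136 0.049 [array([234.52, 211.41]), array([251.24, 183.32])]
136 0.04 [array([233.86, 209.13]), array([253.22, 181.28])]
```

Emit:
{"fn": "step_arm", "kwargs": {"increments": [[-1, 0, 0, 0, 0, 0, 0], [-1, 0, 0, 0, 0, 0, 0], [-1, 0, 0, 0, 0, 0, 0], [-1, 0, 0, 0, 0, 0, 0], [-1, 0, 0, 0, 0, 0, 0], [-1, 0, 0, 0, 0, 0, 0], [-1, 0, 0, 0, 0, 0, 0], [-1, 0, 0, 0, 0, 0, 0], [-1, 0, -3.6, 0.1, -0.38, 0, 0], [-1, 0, -7.7, 0.55, -0.82, 0, 0], [-1, 0, -7.7, 0.55, -0.82, 0, 0], [-1, 0, -7.7, 0.55, -0.82, 0, 0]]}}

```text
clock: 11.65
position: [0.474, 0.0446, 0.1337]
ee_rot: [[0.891, -0.278, 0.359], [-0.259, -0.961, -0.101], [0.373, -0.003, -0.928]]
ft_force: [1.5, -1.5, -5.6]
opening: 0.435
```

```bash
python3 pan.py 5; python3 pan.py 6; python3 - <<'E'
from h import *
# base axis from image silhouette (both views): white base columns
for k in("scene","top"):
    q=np.load(f"{k}6.npz"); p=q["p"]; c=proj(k,[.773,.022,.0]); r=[proj(k,[.773+.068*np.cos(a),.022+.068*np.sin(a),.0]) for a in np.linspace(0,6.28,200)]
    r=np.array(r); hsv=cv2.cvtColor(p,cv2.COLOR_RGB2HSV)
    w=(hsv[...,1]<60)&(hsv[...,2]>100)
    print(k,"pred base cols",r[:,0].min(),r[:,0].max(),"rows",r[:,1].min(),r[:,1].max())
    for v in range(int(c[1])-8,int(r[:,1].max())+2,3):
        x=np.where(w[v,int(c[0])-40:int(c[0])+34])[0]+int(c[0])-40; print(v,x.min() if len(x) else None,x.max() if len(x) else None)
p=np.load("scene6.npz")["p"][170:260,190:290];cv2.imwrite("pics/l6.png",cv2.resize(p,(620,558),interpolation=2)[:,:,::-1])
E
```

```text
11.65 f -5.901924205742382 0.43500134661202255
lean 0.24309149867572538 TCP radial 0.053647846018089244
scene (np.float64(128.03073998965073), np.float64(128.30462811499544), np.int32(173), array([232.24855491, 209.98843931]), array([0.73969683, 0.06457901, 0.13128013]))
top (np.float64(137.54617630565332), np.float64(129.01413059102802), np.int32(32), array([251.375  , 180.96875]), array([0.73741852, 0.05455171, 0.14300831]))
11.75 f -6.055255540366871 0.4347249712859283
lean 0.2223486746008656 TCP radial 0.053770738823452145
scene (np.float64(128.05769601108506), np.float64(128.3819316895632), np.int32(172), array([232.26744186, 210.        ]), array([0.73975785, 0.06445981, 0.13100731]))
top (np.float64(137.8427722263654), np.float64(128.82426363278975), np.int32(32), array([251.34375, 180.9375 ]), array([0.73694525, 0.05464344, 0.14277491]))
scene pred base cols 214.0310247746103 253.80512846128798 rows 214.22008767940335 241.79131104538982
219 216 251
222 216 253
225 216 254
228 215 254
231 216 253
234 216 266
237 219 266
240 222 266
top pred base cols 242.46277346826838 281.81311927382365 rows 162.4828284067268 200.7668548436585
173 244 279
176 243 280
179 242 280
182 242 280
185 242 295
188 243 279
191 244 278
194 246 276
197 249 273
200 254 269
```

View pics/l6.png

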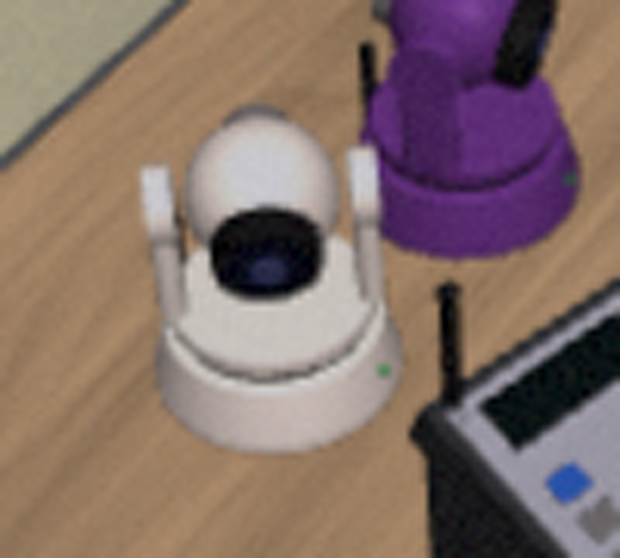

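The camera is still, with the lens almost square to the scene camera (crop (267,253)) and the yoke arm tops at (155,170) and (362,150). As an independent pan reading I'll use those arm tops, which have a long baseline.

```bash
python3 - <<'E'
from h import *
ax=np.array([.773,.022])
# hand-picked arm tops, scene
for z in(.115,.125,.135):
    a=onz("scene",190+155/6.2-.42,170+170/6.2-.42,z);b=onz("scene",190+362/6.2-.42,170+150/6.2-.42,z)
    v=(b-a)[:2];m=(a+b)[:2]/2;print(z,"mid",m.round(4),"len",np.linalg.norm(v),"az",np.degrees(np.arctan2(v[1],v[0]))%360, )
for k in("scene","top"):
    D=[np.load(f"{k}{i}.npz") for i in(5,6)];X=np.mean([cloud(k,q["d"]) for q in D],0);p=D[1]["p"]
    hsv=cv2.cvtColor(p,cv2.COLOR_RGB2HSV);r=X[...,:2]-ax;rr=np.hypot(r[...,0],r[...,1])
    m=(hsv[...,1]<70)&(hsv[...,2]>100)&(X[...,2]>.09)&(X[...,2]<.15)&(rr>.045)&(rr<.085)
    n_,l,st,ce=cv2.connectedComponentsWithStats(m.astype(np.uint8),connectivity=8)
    for i in range(1,n_):
        if st[i,4]>4: q=X[l==i]; print(k,ce[i].round(1),st[i,4],q.mean(0).round(4),"az",np.degrees(np.arctan2(*(q.mean(0)[:2]-ax)[::-1])).round(1))
q=np.load("top6.npz")["p"][155:207,230:295];cv2.imwrite("pics/t6.png",cv2.resize(q,None,fx=10,fy=10,interpolation=2)[:,:,::-1])
E
```

```text
0.115 mid [ 0.7917 -0.0063] len 0.1103629142132812 az 217.44603821289502
0.125 mid [0.7843 0.0034] len 0.10914921549420185 az 217.44603821289502
0.135 mid [0.7768 0.0131] len 0.10793551677512234 az 217.446038212895
scene [248.5 201.7] 76 [0.7177 0.0041 0.1259] az -162.1
scene [215.5 205.2] 78 [0.8012 0.0684 0.125 ] az 58.7
scene [241.1 204.4] 16 [0.7279 0.031  0.1306] az 168.7
top [252.  159.9] 87 [0.8111 0.0551 0.134 ] az 41.0
top [271. 186.] 82 [ 0.7263 -0.008   0.1331] az -147.2
```

View pics/t6.png

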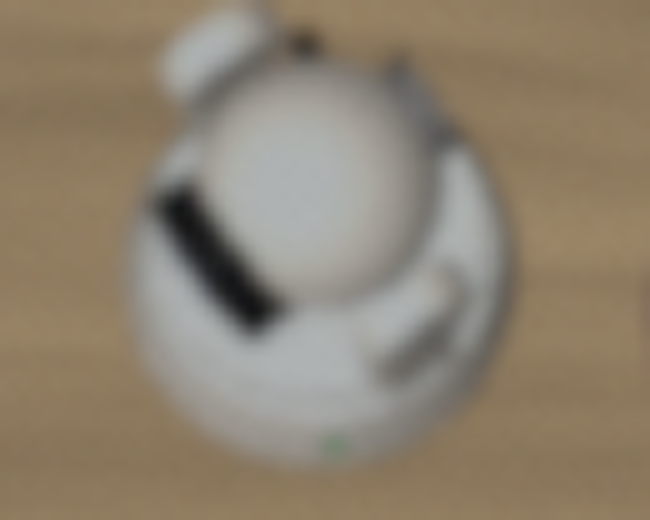

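Independent pan readings are 127.4°, 127.6° and 126.7° (arms) and 124.8° (lens edge in top), mean about 127°. The target is 125.7°. I'll give it one brief slow nudge right of about 1°.

Emit:
{"fn": "step_arm", "kwargs": {"increments": [[-1, 0, 4, 0.15, 0.42, 0, 0], [-1, 0, 7.9, 0.6, 0.84, 0, 0], [-1, 0, 7.9, 0.6, 0.84, 0, 0], [-1, 0, 4, 0.15, 0.42, 0, 0], [-1, 0, 0, 0, 0, 0, 0], [-1, 0, 0, 0, 0, 0, 0]]}}

```text
clock: 12.6
position: [0.4743, 0.0452, 0.1339]
ee_rot: [[0.891, -0.278, 0.359], [-0.258, -0.961, -0.103], [0.374, -0.001, -0.928]]
ft_force: [1.6, -3.5, -6.9]
opening: 0.435
```

```bash
cat > arms.py <<'E'
from h import *
import sys
ax=np.array([.773,.022])
def arms(files):
    for k in("scene","top"):
        D=[np.load(f"{k}{i}.npz") for i in files];X=np.mean([cloud(k,q["d"]) for q in D],0);p=D[-1]["p"]
        hsv=cv2.cvtColor(p,cv2.COLOR_RGB2HSV);r=X[...,:2]-ax;rr=np.hypot(r[...,0],r[...,1])
        m=(hsv[...,1]<70)&(hsv[...,2]>100)&(X[...,2]>.09)&(X[...,2]<.15)&(rr>.045)&(rr<.085)
        n_,l,st,ce=cv2.connectedComponentsWithStats(m.astype(np.uint8),connectivity=8)
        i,j=1+np.argsort(-st[1:,4])[:2]; a,b=X[l==i].mean(0),X[l==j].mean(0)
        if a[0]<b[0]:a,b=b,a
        print(k,st[[i,j],4],"az",np.degrees(np.arctan2(b[1]-a[1],b[0]-a[0]))%360-90)
arms(sys.argv[1:])
E
python3 pan.py 7; python3 pan.py 8; python3 arms.py 5 6; python3 arms.py 7 8
```

```text
12.6 f -7.369204299191201 0.43480554248056497
lean 0.13296311424221396 TCP radial 0.05380585607092224
scene (np.float64(126.9904299786448), np.float64(127.44793924463633), np.int32(171), array([232.05847953, 210.01754386]), array([0.74012191, 0.06564587, 0.13078761]))
top (np.float64(135.42743076837152), np.float64(127.59159814995192), np.int32(31), array([251.12903226, 180.74193548]), array([0.73824956, 0.05623578, 0.14239511]))
12.7 f -6.09164028693712 0.4332697833606562
lean 0.229505584191843 TCP radial 0.053702808511690896
scene (np.float64(127.20894136458188), np.float64(127.72953769718559), np.int32(173), array([232.12138728, 210.01156069]), array([0.73982646, 0.06569036, 0.13165474]))
top (np.float64(143.3077029229571), np.float64(135.9175805932653), np.int32(24), array([252.25      , 182.33333333]), array([0.73371944, 0.05127061, 0.14224307]))
scene [78 76] az 127.56958293185903
top [87 82] az 126.68648632695323
scene [80 76] az 126.3262821373967
top [85 83] az 126.14560226405294
```

The pan now reads 126.2° against a target of 125.7°. That's good, so I'll lower the handle home and then release.

Emit:
{"fn": "step_arm", "kwargs": {"increments": [[-1, 0, 0, 5, 0, 0, 0], [-1, 0, 0, 10, 0, 0, 0], [-1, 0, 0, 15, 0, 0, 0], [-1, 0, 0, 17.5, 0, 0, 0], [-1, 0, 0, 17.5, 0, 0, 0]]}}

```text
clock: 13.42
position: [0.4806, 0.0425, 0.1178]
ee_rot: [[0.89, -0.279, 0.36], [-0.26, -0.96, -0.102], [0.374, -0.003, -0.928]]
ft_force: [0.7, 0.7, -2.7]
opening: 0.434
```

```bash
python3 - <<'E'
from geo import *
s=robot.sense();print(s["ft_force"]@n,s["ft_force"]@cy,s["ft_force"],s["opening"],n@(s["position"]-P),inc(P+.036*n))
E
```

```text
-2.694607432322721 0.9076777995321464 [ 0.72684704  0.73225114 -2.70804088] 0.43379826317368203 0.036305210445824354 (array([-0.3, -0.3,  0.3]), array([-0.024,  0.006,  0.012]))
```

It pulls 2.7 N at the home depth, matching the 3 N spring. I'll open and back off along the stick.

Emit:
{"fn": "step_arm", "kwargs": {"increments": [[0, 0, 0, 0, 0, 0, 0], [0.5, 0, 0, 0, 0, 0, 0], [1, 0, 0, 0, 0, 0, 0], [1, 0, 0, 0, 0, 0, 0], [1, 0, 0, 0, 0, 0, 0], [1, 0, 0, 0, 0, 0, 0]]}}

```text
clock: 14.18
position: [0.4806, 0.0425, 0.1177]
ee_rot: [[0.89, -0.279, 0.36], [-0.26, -0.96, -0.102], [0.374, -0.003, -0.928]]
ft_force: [0.1, 0.0, -0.5]
opening: 0.982
```

Emit:
{"fn": "step_arm", "kwargs": {"increments": [[1, 0, 0, -20, 0, 0, 0], [1, 0, 0, -50, 0, 0, 0], [1, 0, 0, -90, 0, 0, 0], [1, 0, 0, -130, 0, 0, 0], [1, 0, 0, -170, 0, 0, 0], [1, -60, 0, -180, 0, 0, 0], [1, -100, 0, -180, 0, 0, 0], [1, -100, 0, -180, 0, 0, 0], [1, -100, 0, -180, 0, 0, 0]]}}

```text
clock: 15.3
position: [0.3275, 0.0868, 0.248]
ee_rot: [[0.89, -0.279, 0.361], [-0.26, -0.96, -0.101], [0.375, -0.004, -0.927]]
ft_force: [0.1, 0.0, 0.1]
opening: 1.0
```

```bash
python3 pan.py 9; python3 pan.py 10; python3 arms.py 9 10; python3 - <<'E'
from geo import *
for k in("scene","top"):
  for f in("0","10"):
    p=np.load(f"{k}{f}.npz")["p"].astype(int); c=proj(k,P+.1*n)
    m=(p[...,0]-p[...,2]>70)&(p[...,1]-p[...,2]>50)&(p[...,0]>110)
    yy,xx=np.indices(m.shape);m&=np.hypot(xx-c[0],yy-c[1])<25
    print(k,f,"head",xx[m].mean(),yy[m].mean(),m.sum())
p=np.load("scene10.npz")["p"];cv2.imwrite("pics/fin.png",cv2.resize(p[140:390,160:410],None,fx=2.4,fy=2.4,interpolation=2)[:,:,::-1])
E
```

```text
15.3 f 0.08831062009632971 1.0004041266709314
lean 0.2690960017361657 TCP radial 0.23815966911515943
scene (np.float64(126.95391639412597), np.float64(127.97974892269696), np.int32(173), array([232.17919075, 210.02312139]), array([0.74069209, 0.06494586, 0.13117472]))
top (np.float64(135.92229342764932), np.float64(127.75689028169023), np.int32(30), array([251.06666667, 180.83333333]), array([0.73767045, 0.05621007, 0.14118472]))
15.4 f 0.12659997666258796 1.0000134845825006
lean 0.22203177873101973 TCP radial 0.23784686942479533
scene (np.float64(127.41427342411507), np.float64(127.93863076236751), np.int32(172), array([232.16860465, 210.01162791]), array([0.73998639, 0.06515773, 0.13146422]))
top (np.float64(140.19571632075923), np.float64(129.59934480805487), np.int32(31), array([251.38709677, 181.12903226]), array([0.73571902, 0.05306606, 0.14196219]))
scene [80 77] az 126.2800350044692
top [84 83] az 125.91640216098844
scene 0 head 316.4895104895105 226.13986013986013 143
scene 10 head 316.9782608695652 225.81884057971016 138
top 0 head 250.48305084745763 267.50847457627117 118
top 10 head 251.25 267.7068965517241 116
```

View pics/fin.png

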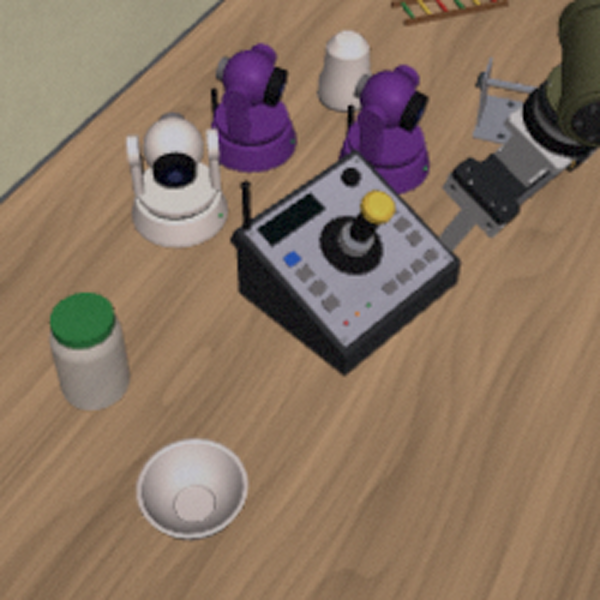

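The camera faces the bowl (lens at (175,172), bowl at (192,488)). The handle stands free with its head at (378,207), within 1 px of where it started, and the gripper is clear. I'm handing in.

```bash
python3 -c "
from cell import robot
print(robot.close_job())"
```

```text
the job is handed in; nothing more can be done
None
```

The job is handed in at about 15.4 s of the 48 s allowed. I pulled the joystick handle up about 17.6 mm and leaned it right until the white camera had panned clockwise to the bowl. Then I stood it upright, lowered it home and let go.

**Last checks**
- **Aim:** the camera's yoke arms read a pan bearing of 126.3° and 125.9° in the two views, against a bowl bearing of about 125.7° (±0.5°). The readings did not change from just before lowering the handle to after letting go, so the camera is standing still.
- **Handle:** the pull fell to 2.7 N at the home depth, which matches the spring at home. The yellow head came back to within 1 px of where it started, and the gripper is clear with no force on it.
- **Surroundings:** the bowl, the canister, the night light and both purple cameras look undisturbed in the last picture. I judged this by eye and did not re-measure their positions.

**Disagreements**
- **Lens readings:** bearings taken from the lens blob were cruder, at about 127–130°, with one noisy top-view reading near 136°. I trusted the arms instead because of their longer baseline.
- **Gripper opening:** the gripper showed about 40 mm while holding the 28 mm grip, or possibly the edge of the head. Gripping 7 mm deeper gave the same reading. The hold did not slip.

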